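# Level the tilting table, then lift the sensor carrier and hold it level

## Robot

A 7-joint arm with a two-finger parallel gripper is mounted at the origin on a cart in front of the work surface, level with it; the furniture and walls round the work are solid. World frame = base frame: x ahead of the robot, y to its left, z up, the work surface at z = 0. Lengths are in m, angles in rad, forces in N, time in s.
With the tool pointing down it reaches from about 0.4 to 0.875 m from the base axis. Payload 19.3 kg.
Tool frame: the origin (TCP) lies where the fingers leave the gripper's body, on its centre line; the fingertips stand bot.tip_reach ahead of it and the grasp point (between the pads) lies 54 mm ahead of it (bot.tip_reach is the distance from the TCP to the fingertips, in m); z points along the fingers, y is the line along which they close (so a half turn about z gives the same grasp; the last joint's range is limited). The gripper opens to 85 mm and grips with 20 to 120 N. Pads are 22 mm wide; open, the fingers measure 114 mm over their backs; the gripper's body (76 mm by 85 mm) begins 54 mm behind the grasp point. The pads swing forward as they close: fully open they stand 13 mm farther back than shut.
Start: joints at [1.054, 0.521, -0.036, 1.599, 0.021, 1.021, -0.113], TCP at [0.27, -0.564, 0.304] pointing down, gripper open.
Joint ranges: [-2.91, 2.91], [-0.3, 2.13], [-1.5, 1.42], [0.17, 2.43], [-1.26, 4.41], [0.16, 1.93], [-2.52, 2.52]. Speed limits (rad/s): [1.89, 1.89, 2.39, 2.39, 3.01, 3.01, 3.01].

## Interface

Orientations are given as [roll, pitch, yaw] about the fixed x, y, z axes, in that order (R = Rz(yaw) Ry(pitch) Rx(roll)).
In Python, from workcell import bot gives the robot as it stands. The module is installed in compiled form; this text tells all that it offers.
- The arm moves only by the shell command python3 -m jog 'ROWS' [FORCE]. ROWS is JSON, a list that holds one entry, the list of rows, each a list of 7 numbers: the shift along the tool's x, y, z in mm, then the turn, a rotation vector about the tool's x, y, z in rad, then the opening, from 0 (shut) to 1 (fully open). In form: [[[tx, ty, tz, wx, wy, wz, fingers], ...]]. A call has 1 to 5 rows; each row shifts and turns the commanded pose from where the row before left it, along the tool's axes as they then stand; what a row does not reach is not made up. A row lasts 1/10 s, in which the tool goes at most 50 mm and 8.59 degrees, less where a joint would pass 70% of its speed; a pose out of reach is approached as far as the arm can. A call is refused whole if a number of a shift passes 50 or a number of a turn 0.15, either way. A call with a gripper value outside its range is refused whole. The fingers move at their own pace and stop on an object; FORCE is the grip in N (left out, the last holds). Time passes only in rows, so rows that do not move let the fingers close. It gives the time, the measured TCP pose, the force, the opening and the grip force at its end, in the units of the state.
- bot.observe(): the state, without advancing time (a new reading comes with each control period).
- bot.grab_frame(name): name is "scene" or "top"; returns a dict with "img" (400x640x3 uint8, red, green, blue), "intrinsics" (3x3 intrinsics, pixels), "k1" (the pictures are not rectified: a ray, as slopes to the right and down, at radius r is drawn at 1 + k1 r^2 times it, then the intrinsics apply), "R" (3x3) and "t" (3): a world point X has camera coordinates R X + t. Camera axes: x right, y down, z forward; pixel columns grow to the right and rows downward; lengths in m; the calibration is good to about 2 mm. A picture is of the moment at which its call begins. There is no depth.
- bot.job_done(): hands the job in; it is judged then, once.
Trained networks look in a picture, given as the dict that the camera call returned (one of the last four; its "shot" number tells which), for a name from the list of things; names that differ only in an ending like _2 or _b are one class to them, and where a whole thing is asked for, a point or a joint stands for the part that bears it (a point fixed in the world has none). Each returns a list of dicts, best first, with "conf" (0 to 1); they miss things now and then, are a little off and sometimes report something else, mostly with a low value. They report only what shows in the picture. A call takes as long as a camera call. They do not tell look-alikes from the thing itself.
- bot.trace(query, picture): "region" (400x640 bool, what is visible of it).
- bot.spot_point(query, picture): "xyz" ([x, y, z] in m, in world coordinates, good to about 4 mm: a listed point, or the origin of a listed thing).
The state is a dict: "clock": time; "qpos": joint angles; "qd": joint speeds; "joint_efforts": joint torques, N m; "position": TCP position; "tool_rot": TCP orientation; "force": force on the tool from outside, world axes, zero at the start; "moment": the same for the moment, N m; "grip_width": finger opening in m; "finger_force": force on a finger pad.
Only numpy, scipy, OpenCV 4.12 (cv2) and the standard library are available. Lean on these libraries where they do the work, as an engineer would, in place of code of your own. Each camera call takes 0.05 s, during which the arm holds its last target. There are 200 camera calls.

## Task

The sensor carrier stands on a tilting table that is out of level. Turn the table's black knob until the platform is level, then grip the carrier by its bridge handle, lift it straight up about 10 cm off the platform and keep it level, with all three sensor cells still sitting in their pockets. Finish while still holding the carrier there, level and steady in the air above the table; leave the platform level and do not disturb the things standing around.

Things in the scene. Friction and masses are not known exactly. Their poses are not given: they have to be found in the camera images.
- stand: Tilting table, screwed down, grey base plate 150 (x) x 370 (y) mm, underside centre = origin; its y axis runs along it, away from the knob tower, which stands on its right (-y) end. Blue knob tower 62 x 56 mm at y = -155 mm, its flat top 84 mm above the worktop. Aluminium platform plate 108 x 236 mm beside the tower, pivoted at its middle (pivot along x, at y = +35 mm, 40 mm up); when level its upper face is 53 mm above the worktop.
- platform (a joint): Tilt of the platform about its pivot, rad. 0 is level, negative means that the right end (towards the knob) hangs low. Follows the knob: 0.07 rad per rad of knob. Starts between -0.10 and -0.055.
- knob (a joint): Angle of the levelling knob, rad, counter-clockwise from above is positive and raises the platform's right end. Level at 0, where the knob's bar and its white line lie along the stand's x axis and point at the two white marks on the tower's top. Starts between -1.4 and -0.8; stops at -1.5 and +0.7. Friction about 0.12 N m; it stays where it is left.
- knob_grip (a point): Point on the vertical axis of the knob at the height to grip, 115 mm above the worktop. The knob is a black upright bar 48 mm long (its x axis), 14 mm wide (its y axis), top 10 mm above this point, flat base disc of 42 mm diameter whose top is 24 mm below this point; turns with the knob, z up.
- platform_mid (a point): Middle of the platform's upper face, where the carrier stands inside a rim 4 mm high; z is normal to the platform, y points away from the knob.
- handle (a point): Centre of the carrier's handle bar, 91 mm above the carrier's underside. Bar along y, 170 mm long, clear gap between the uprights 156 mm; the middle 90 mm is a black rubber sleeve 16 x 16 mm (x, z). 69 mm of free space below the bar above the cells. Axes: x across the bar, z up when level. Carrier with cells 0.3 to 0.65 kg, balanced under the middle of the bar.
- carrier_base (a point): Centre of the carrier's underside. Carrier: grey tray 84 (x) x 176 (y) x 14 mm with three round pockets 8 mm deep along y; axes as the handle's.
- sensor_co_mid (a point): Centre of the white sensor cell, 20 mm across, 16 mm high, standing in a pocket of the carrier.
- sensor_o2_mid (a point): Centre of the blue sensor cell, same size, standing in a pocket.
- sensor_h2s_mid (a point): Centre of the orange sensor cell, same size, standing in a pocket.
- flask_50ml_mid (a point): Bystander: white stoppered flask, 55 mm across, 118 mm high; point on its axis 50 mm up.
- leak_fluid_bottle_mid (a point): Bystander: brown dropper bottle, 33 mm across, 100 mm high; its middle.
- battery_pack: Bystander: dark grey battery pack 46 x 89 x 21 mm, lying; underside centre.
- detector_black: Bystander: small black gas detector with light face, 80 x 171 x 47 mm, lying; underside centre.
Mind the look-alikes: they are no part of the job. Leave any green look-alike of the part that bears handle alone.

How it is judged:
By the outcome, as a careful person would: the job done as asked, in the order asked, and still so for the second after the job is handed in, while the arm keeps its last pose, push and grip.
It also fails if it takes over 51 s, if anything falls off the work surface, if the arm or the gripper's body presses on something with over 40 N, if the wrist force passes 120 N, or if a joint passes its speed limit or range.

## Working session

There is one attempt and no reset: what is moved stays moved. The work goes in short steps, Python scripts to look and compute and a shell command to move; the robot and the scene stay as the last step left them, time stands still between calls to the robot, and variables do not carry over. Pictures are saved under pics/ and viewed, at most 10 in all, crops included, and the job is handed in when it is done.

```bash
mkdir -p pics; cat > h.py <<'E'
from workcell import bot
import cv2,numpy as np
def save(p,n,crop=None,s=1):
    im=p["img"][:,:,::-1]
    if crop: im=im[crop[1]:crop[3],crop[0]:crop[2]]
    cv2.imwrite("pics/"+n,cv2.resize(im,None,fx=s,fy=s,interpolation=cv2.INTER_CUBIC))
def proj(p,X):
    c=p["R"]@np.array(X)+p["t"]; s=c[:2]/c[2]; s=s*(1+p["k1"]*(s@s)); K=p["intrinsics"]
    return (K[:2,:2]@s+K[:2,2]).round().astype(int)
def ray(p,u,v):
    K=p["intrinsics"]; d=np.linalg.solve(K,[u,v,1])[:2]; s=d.copy()
    for _ in range(20): s=d/(1+p["k1"]*(s@s))
    return -p["R"].T@p["t"], p["R"].T@np.array([*s,1])
def atz(p,u,v,z):
    o,d=ray(p,u,v); return o+d*(z-o[2])/d[2]
E
python3 - <<'E'
from h import *
for n in ("scene","top"):
    p=bot.grab_frame(n); save(p,n+"0.png")
    print(n,(-p["R"].T@p["t"]).round(2))
    for q in ["stand","knob_grip","platform_mid","handle","carrier_base","sensor_co_mid","sensor_o2_mid","sensor_h2s_mid","flask_50ml_mid","leak_fluid_bottle_mid","battery_pack","detector_black"]:
        print(q,[(np.round(r["xyz"],3).tolist(),round(r["conf"],2),proj(p,r["xyz"]).tolist()) for r in bot.spot_point(q,p)[:3]])
print(bot.tip_reach,bot.observe())
E
```

```text
scene [-0.59  0.7   0.65]
stand [([0.549, 0.035, -0.002], 0.61, [309, 220])]
knob_grip [([0.553, -0.122, 0.113], 0.62, [345, 181])]
platform_mid [([0.544, 0.065, 0.054], 0.61, [302, 208])]
handle [([0.544, 0.065, 0.144], 0.84, [301, 184]), ([0.361, 0.292, 0.093], 0.82, [264, 237])]
carrier_base [([0.546, 0.066, 0.056], 0.6, [301, 208]), ([0.363, 0.293, 0.002], 0.6, [265, 264])]
sensor_co_mid [([0.545, 0.107, 0.073], 0.57, [291, 206])]
sensor_o2_mid [([0.547, 0.068, 0.067], 0.38, [301, 205])]
sensor_h2s_mid [([0.552, 0.023, 0.065], 0.5, [311, 202])]
flask_50ml_mid [([0.393, 0.47, 0.051], 0.72, [200, 262]), ([0.295, 0.45, 0.052], 0.37, [219, 277])]
leak_fluid_bottle_mid [([0.296, 0.449, 0.05], 0.74, [220, 277])]
battery_pack [([0.549, 0.035, 0.004], 0.62, [309, 219])]
detector_black [([0.6, 0.44, 0.001], 0.93, [191, 243])]
top [0.13 0.02 1.67]
stand [([0.548, 0.032, 0.001], 0.57, [306, 183])]
knob_grip [([0.554, -0.124, 0.112], 0.49, [349, 170]), ([0.431, -0.474, -0.001], 0.42, [443, 201])]
platform_mid [([0.543, 0.063, 0.056], 0.65, [298, 182])]
handle [([0.36, 0.289, 0.094], 0.78, [2
[... 729 characters left out ...]
ray([ 1.05378822,  0.52139279, -0.03627811,  1.5994789 ,  0.02118172,
        1.02106667, -0.11279798]), 'qd': array([-2.39530496e-04, -3.08144759e-07, -2.26134734e-03, -1.39746218e-04,
        1.80613938e-03,  7.84004438e-05, -2.20393174e-03]), 'joint_efforts': array([-1.74948389e-05, -9.26833749e+01,  1.97856992e+00, -3.70249629e+01,
        1.81482278e-02,  1.92805164e-03, -1.79000017e-05]), 'position': array([ 0.27003318, -0.56366829,  0.30390308]), 'tool_rot': array([ 3.14155501e+00, -1.00407890e-05,  4.46738294e-01]), 'force': array([ 0.12110294,  0.22953922, -0.80073902]), 'moment': array([ 0.04286513,  0.00961708, -0.01012917]), 'finger_force': 0.0, 'grip_width': 0.08547563125492276}
```

View pics/scene0.png

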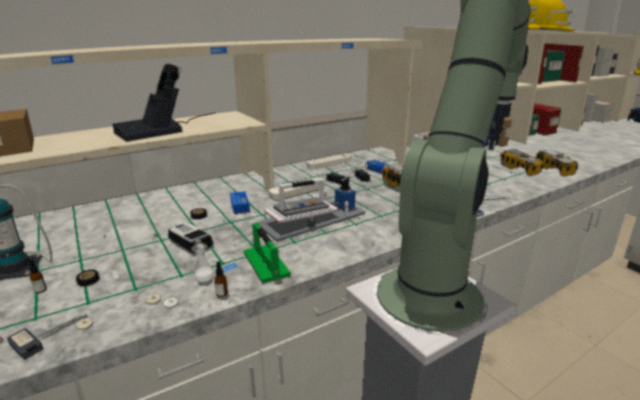

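View pics/top0.png

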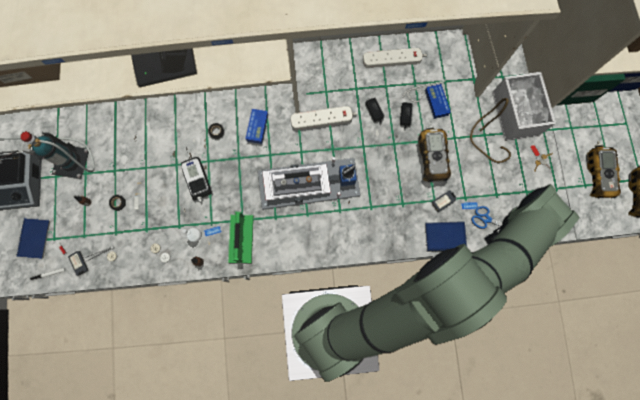

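Scene: the grey carrier on the table is at scene (301,184) / top (298,174), with the blue tower and black knob at top (348,170). Candidates for the handle:
- grey carrier at top (298,174)
- green look-alike at top (238,236), excluded because it is green

I choose the grey one and check it in a crop.

```bash
python3 - <<'E'
from h import *
p=bot.grab_frame("top"); save(p,"crop1.png",(255,150,370,220),6)
s=bot.trace("stand",p)
import math
for q in ["stand","knob_grip","platform_mid","handle"]:
    for r in bot.trace(q,p)[:2]:
        m=r["region"]; v,u=np.nonzero(m); z={"stand":.03,"knob_grip":.125,"platform_mid":.05,"handle":.12}[q]
        P=np.array([atz(p,a,b,z)[:2] for a,b in zip(u,v)],np.float32)*1000
        w,V=np.linalg.eigh(np.cov(P.T)); d=V[:,1]
        print(q,r["conf"],m.sum(),(u.min(),u.max(),v.min(),v.max()),P.mean(0).round(),cv2.minAreaRect(P),"pca yaw of long axis",math.degrees(math.atan2(d[1],d[0])))
E
```

```text
stand 0.76 2694 (np.int64(258), np.int64(359), np.int64(157), np.int64(208)) [538.   7.] ((547.5256958007812, 26.270111083984375), (159.16455078125, 365.6400451660156), 2.9340641498565674) pca yaw of long axis 94.42872105771406
knob_grip 0.66 110 (np.int64(343), np.int64(354), np.int64(165), np.int64(176)) [ 549. -119.] ((548.6962890625, -119.38114929199219), (38.7591552734375, 40.39131164550781), 83.6766128540039) pca yaw of long axis 132.55902818578355
knob_grip 0.36 102 (np.int64(191), np.int64(203), np.int64(257), np.int64(266)) [284. 426.] ((282.41522216796875, 426.3626403808594), (41.70903396606445, 30.344362258911133), 84.64669799804688) pca yaw of long axis 74.00351263985497
platform_mid 0.74 750 (np.int64(263), np.int64(339), np.int64(164), np.int64(199)) [543.  62.] ((547.7800903320312, 49.82105255126953), (111.23401641845703, 278.17169189453125), 1.8674421310424805) pca yaw of long axis 90.96555641804746
handle 0.91 1072 (np.int64(271), np.int64(321), np.int64(167), np.int64(194)) [532.  66.] ((531.83740234375, 66.50497436523438), (85.47608947753906, 173.688720703125), 0.6614305973052979) pca yaw of long axis 90.53207641198523
handle 0.91 1098 (np.int64(228), np.int64(251), np.int64(211), np.int64(262)) [349. 276.] ((354.9614562988281, 277.3279724121094), (78.69452667236328, 176.90908813476562), 86.03736114501953) pca yaw of long axis 175.41428894105945
```

View pics/crop1.png

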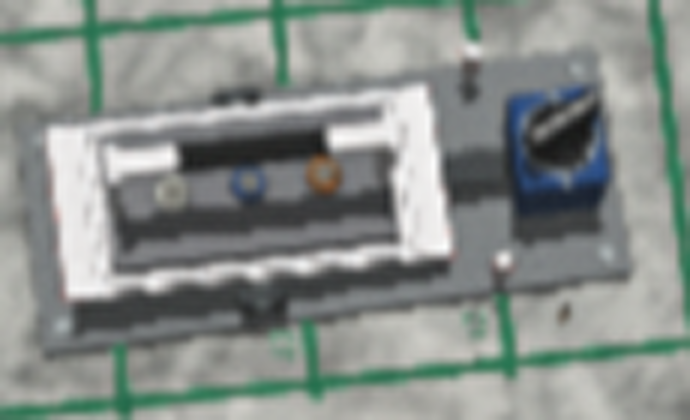

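The crop shows the grey carrier with the black sleeve at (255,145) and cells white, blue and orange at (171,192), (249,183) and (323,175). The knob's white line runs from about (530,138) to (592,103), clearly off the tower's two white marks.

```bash
python3 - <<'E'
from h import *
import math
p=bot.grab_frame("top")
A=lambda u,v,z:(atz(p,255+u/6,150+v/6,z)[:2]*1000).round(1)
c=[A(u,v,.01) for u,v in ((48,352),(628,272),(595,52),(22,125))]
print("corners BL BR TR TL",c, np.mean(c,0))
an=lambda a,b: round(math.degrees(math.atan2(*(b-a)[::-1])),1)
print("y axis dir", an(c[1],c[0]),an(c[2],c[3]),"x dir",an(c[1],c[2]),an(c[0],c[3]))
t=[A(u,v,.084) for u,v in ((508,97),(600,88),(606,205),(517,216))]; print("tower",t,np.mean(t,0))
print("marks",A(558,90,.084),A(568,182,.084),an(A(568,182,.084),A(558,90,.084)))
a,b=A(530,138,.125),A(592,103,.125);print("line",a,b,an(a,b))
print("posts",A(472,50,.04),A(503,260,.04))
h=[A(u,v,.15) for u,v in ((105,162),(430,130))];print("handle",h,an(h[1],h[0]),np.mean(h,0))
h=[A(u,v,.15) for u,v in ((178,160),(328,140))];print("sleeve",h,an(h[1],h[0]),np.mean(h,0))
E
```

```text
corners BL BR TR TL [array([465.4, 201.9]), array([ 480.4, -160.7]), array([ 624.2, -156.8]), array([612.3, 207.8])] [545.575  23.05 ]
y axis dir 92.4 91.9 x dir 1.6 2.3
tower [array([579.1, -93.2]), array([ 579.2, -149. ]), array([ 506.7, -144.2]), array([505.2, -90.5])] [ 542.55  -119.225]
marks [ 580.5 -123.7] [ 523.  -123.2] -0.5
line [ 541.3 -100.2] [ 558.9 -138.8] -65.5
posts [624.  -77.5] [489.  -82.2]
handle [array([544.6, 146.3]), array([545.1, -41.5])] 90.2 [544.85  52.4 ]
sleeve [array([541.6, 104.4]), array([544.9,  17.5])] 92.2 [543.25  60.95]
```

```bash
cat > plan.py <<'E'
# usage: plan.py x y z(TCP) yaw_deg n [fingers] -> rows from the measured pose, in tool axes
import sys,numpy as np
from scipy.spatial.transform import Rotation as R
from workcell import bot
x,y,z,yaw=map(float,sys.argv[1:5]); n=int(sys.argv[5]); f=sys.argv[6] if len(sys.argv)>6 else "1"
s=bot.observe(); T=R.from_euler("xyz",s["tool_rot"]); P=s["position"]
G=R.from_euler("xyz",[np.pi,0,np.radians(yaw)]); w=(T.inv()*G).as_rotvec()
d=(np.array([x,y,z])-P)*1000; S=R.from_rotvec(w/n)
print("clock",s["clock"].__round__(2),"need n>=",np.ceil(max(np.linalg.norm(d)/48,np.linalg.norm(w)/.149)))
rows=[]
for i in range(n):
    t=T.inv().apply(d/n); rows.append([round(v,1) for v in t]+[round(v,3) for v in w/n]+[f]); T=T*S
for i in range(0,n,5): print(str(rows[i:i+5]).replace("'",""))
E
python3 plan.py 0.552 -0.122 0.26 114.5 14
```

```text
clock 1.65 need n>= 11.0
[[np.float64(31.8), np.float64(-19.7), np.float64(3.1), np.float64(-0.0), np.float64(-0.0), np.float64(-0.111), 1], [np.float64(33.8), np.float64(-16.1), np.float64(3.1), np.float64(-0.0), np.float64(-0.0), np.float64(-0.111), 1], [np.float64(35.4), np.float64(-12.3), np.float64(3.1), np.float64(-0.0), np.float64(-0.0), np.float64(-0.111), 1], [np.float64(36.5), np.float64(-8.3), np.float64(3.1), np.float64(-0.0), np.float64(-0.0), np.float64(-0.111), 1], [np.float64(37.2), np.float64(-4.2), np.float64(3.1), np.float64(-0.0), np.float64(-0.0), np.float64(-0.111), 1]]
[[np.float64(37.4), np.float64(-0.1), np.float64(3.1), np.float64(-0.0), np.float64(-0.0), np.float64(-0.111), 1], [np.float64(37.2), np.float64(4.1), np.float64(3.1), np.float64(-0.0), np.float64(-0.0), np.float64(-0.111), 1], [np.float64(36.5), np.float64(8.2), np.float64(3.1), np.float64(-0.0), np.float64(-0.0), np.float64(-0.111), 1], [np.float64(35.4), np.float64(12.2), np.float64(3.1), np.float64(-0.0), np.float64(-0.0), np.float64(-0.111), 1], [np.float64(33.8), np.float64(16.0), np.float64(3.1), np.float64(-0.0), np.float64(-0.0), np.float64(-0.111), 1]]
[[np.float64(31.9), np.float64(19.6), np.float64(3.1), np.float64(-0.0), np.float64(-0.0), np.float64(-0.111), 1], [np.float64(29.5), np.float64(23.0), np.float64(3.1), np.float64(-0.0), np.float64(-0.0), np.float64(-0.111), 1], [np.float64(26.8), np.float64(26.2), np.float64(3.1), np.float64(-0.0), np.float64(-0.0), np.float64(-0.111), 1], [np.float64(23.7), np.float64(29.0), np.float64(3.1), np.float64(-0.0), np.float64(-0.0), np.float64(-0.111), 1]]
```

```bash
sed -i 's/round(v,/round(float(v),/g' plan.py
python3 -m jog '[[[32,-20,3,0,0,-0.11,1],[34,-16,3,0,0,-0.11,1],[35,-12,3,0,0,-0.11,1],[36,-8,3,0,0,-0.11,1],[37,-4,3,0,0,-0.11,1]]]'
python3 -m jog '[[[37,0,3,0,0,-0.11,1],[37,4,3,0,0,-0.11,1],[36,8,3,0,0,-0.11,1],[35,12,3,0,0,-0.11,1],[34,16,3,0,0,-0.11,1]]]'
python3 plan.py 0.552 -0.122 0.25 114.5 5
```

```text
clock: 2.15
position: [0.3717, -0.4058, 0.2889]
tool_rot: [3.141, 0.0, 1.001]
force: [1.7, -1.0, -0.4]
grip_width: 0.0853
finger_force: 0.0
clock: 2.65
position: [0.4724, -0.2498, 0.274]
tool_rot: [3.141, 0.0, 1.551]
force: [1.5, -0.6, 0.6]
grip_width: 0.0851
finger_force: 0.0
clock 2.65 need n>= 4.0
[[25.9, 15.4, 4.8, 0.0, 0.0, -0.089, 1], [24.4, 17.7, 4.8, 0.0, 0.0, -0.089, 1], [22.7, 19.8, 4.8, 0.0, 0.0, -0.089, 1], [20.9, 21.7, 4.8, 0.0, 0.0, -0.089, 1], [18.8, 23.5, 4.8, 0.0, 0.0, -0.089, 1]]
```

```bash

python3 -m jog '[[[26,15,5,0,0,-0.09,1],[24,18,5,0,0,-0.09,1],[23,20,5,0,0,-0.09,1],[21,22,5,0,0,-0.09,1],[19,23,5,0,0,-0.09,1]]]'
python3 - <<'E'
from h import *
for n,b in (("scene",(255,120,395,240)),("top",(285,120,405,210))):
    p=bot.grab_frame(n); save(p,n+"1.png",b,5)
    for q in ("knob_grip","handle"): print(n,q,[(np.round(r["xyz"],3).tolist(),round(r["conf"],2)) for r in bot.spot_point(q,p)[:2]])
E
python3 plan.py 0.553 -0.122 0.171 114.5 5
```

```text
clock: 3.15
position: [0.5523, -0.1221, 0.2488]
tool_rot: [3.141, 0.0, 2.0]
force: [-0.3, -0.9, -0.6]
grip_width: 0.0855
finger_force: 0.0
scene knob_grip [([0.554, -0.119, 0.117], 0.64)]
scene handle [([0.364, 0.289, 0.095], 0.96), ([0.542, 0.065, 0.145], 0.85)]
top knob_grip [([0.557, -0.125, 0.113], 0.65)]
top handle [([0.363, 0.289, 0.091], 0.81), ([0.55, 0.062, 0.141], 0.72)]
clock 3.45 need n>= 2.0
[[0.3, 0.5, 15.6, -0.0, 0.0, -0.001, 1], [0.2, 0.5, 15.6, -0.0, 0.0, -0.001, 1], [0.2, 0.5, 15.6, -0.0, 0.0, -0.001, 1], [0.2, 0.5, 15.6, -0.0, 0.0, -0.001, 1], [0.2, 0.5, 15.6, -0.0, 0.0, -0.001, 1]]
```

View pics/scene1.png

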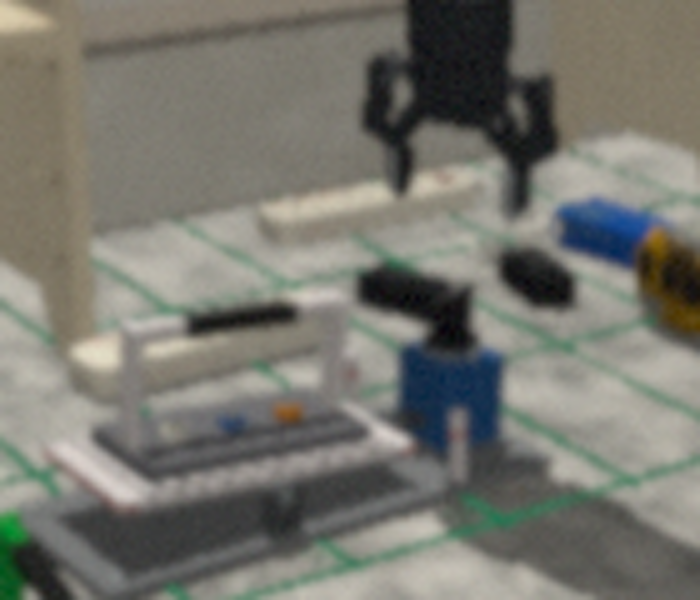

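The open gripper (crop 465,130) hangs above the knob (455,315), and the white posts beside the tower are low. I descend.

```bash

python3 -m jog '[[[0,1,16,0,0,0,1],[0,1,16,0,0,0,1],[0,0,16,0,0,0,1],[0,0,15,0,0,0,1],[0,0,15,0,0,0,0.6]]]' 
python3 -m jog '[[[0,0,0,0,0,0,0],[0,0,0,0,0,0,0],[0,0,0,0,0,0,0],[0,0,0,0,0,0,0],[0,0,0,0,0,0,0]]]' 40
python3 -m jog '[[[0,0,0,0,0,0,0],[0,0,0,0,0,0,0]]]'
```

```text
clock: 3.95
position: [0.5533, -0.1231, 0.1702]
tool_rot: [3.142, 0.0, 1.995]
force: [0.3, 0.7, -0.3]
grip_width: 0.0732
finger_force: 0.0
clock: 4.45
position: [0.5541, -0.1224, 0.1717]
tool_rot: [3.14, 0.001, 1.997]
force: [1.4, 0.1, 6.7]
grip_width: 0.013
finger_force: 44.8
clock: 4.65
position: [0.5541, -0.1223, 0.1717]
tool_rot: [3.14, 0.001, 1.997]
force: [1.4, 1.2, 6.7]
grip_width: 0.0132
finger_force: 44.9
```

```bash

python3 -m jog '[[[0,0,0,0,0,-0.1,0],[0,0,0,0,0,-0.1,0],[0,0,0,0,0,-0.1,0],[0,0,0,0,0,-0.1,0],[0,0,0,0,0,-0.1,0]]]' 
python3 -c "
from workcell import bot;s=bot.observe();print(s['moment'],s['qpos'])"
python3 -m jog '[[[0,0,0,0,0,-0.1,0],[0,0,0,0,0,-0.1,0],[0,0,0,0,0,-0.1,0],[0,0,0,0,0,-0.1,0],[0,0,0,0,0,-0.1,0]]]' 
python3 -m jog '[[[0,0,0,0,0,-0.09,0],[0,0,0,0,0,-0.09,0],[0,0,0,0,0,0,0],[0,0,0,0,0,0,0]]]' 
python3 - <<'E'
from h import *
s=bot.observe();print(s['moment'],s['qpos'])
p=bot.grab_frame("scene"); save(p,"scene2.png",(255,150,395,240),5)
p=bot.grab_frame("top"); save(p,"top2.png",(255,130,375,220),6)
E
```

```text
clock: 5.15
position: [0.5544, -0.1222, 0.1717]
tool_rot: [3.14, 0.002, 2.501]
force: [4.3, 1.6, 4.4]
grip_width: 0.0133
finger_force: 44.1
[ 0.45011599 -0.84347244 -0.1580147 ] [ 0.51493668  0.66322867 -0.57185232  1.84034674  0.49297012  0.78051658
  0.61191296]
clock: 5.65
position: [0.5545, -0.1218, 0.1717]
tool_rot: [3.141, 0.003, 3.001]
force: [5.1, 4.1, 3.4]
grip_width: 0.0131
finger_force: 44.0
clock: 6.05
position: [0.5545, -0.1216, 0.1717]
tool_rot: [3.141, 0.003, -3.106]
force: [5.6, 4.2, 4.5]
grip_width: 0.0131
finger_force: 44.8
[ 0.91232436 -1.07639181  0.1227088 ] [ 0.62221788  0.70871047 -0.73712917  1.83478881  0.62474942  0.8425986
  1.17947249]
```

View pics/scene2.png

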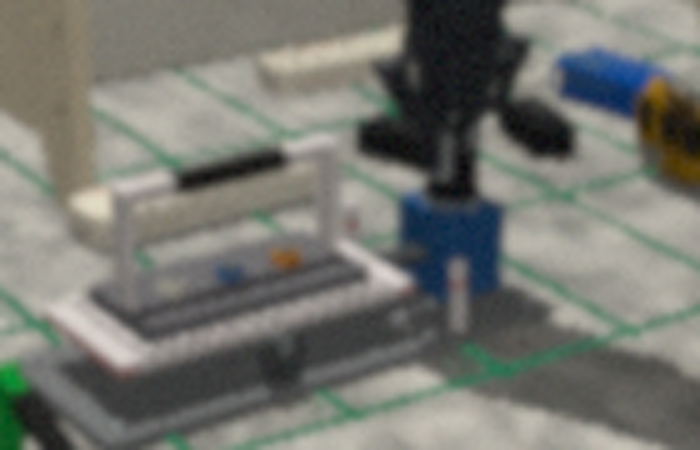

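The platform edge now runs parallel to the base plate, and the gripper still holds the knob at (455,180). I release, rise and check the line against the marks.

```bash

python3 -m jog '[[[0,0,0,0,0,0,1],[0,0,0,0,0,0,1],[0,0,0,0,0,0,1],[0,0,0,0,0,0,1]]]' 
python3 -m jog '[[[0,0,-20,0,0,0,1],[0,0,-40,0,0,0,1],[0,0,-40,0,0,0,1],[-40,0,-10,0,0,0,1],[-40,0,0,0,0,0,1]]]' 
python3 -m jog '[[[-15,-40,0,0,0,0.14,1],[-10,-40,0,0,0,0.14,1],[-10,-40,0,0,0,0.14,1],[0,-20,0,0,0,0.14,1],[0,0,0,0,0,0.14,1]]]' 
python3 - <<'E'
from h import *
p=bot.grab_frame("top"); save(p,"top3.png",(255,140,375,220),6)
for n in ("scene","top"):
    p=bot.grab_frame(n)
    for q in ("handle","carrier_base","stand","knob_grip","platform_mid","sensor_co_mid","sensor_h2s_mid"): print(n,q,[(np.round(r["xyz"],3).tolist(),round(r["conf"],2)) for r in bot.spot_point(q,p)[:2]])
E
```

```text
clock: 6.55
position: [0.5533, -0.1225, 0.1708]
tool_rot: [-3.142, -0.0, -3.107]
force: [-0.0, -1.0, 0.3]
grip_width: 0.0708
finger_force: 0.0
clock: 7.05
position: [0.6348, -0.1205, 0.2838]
tool_rot: [-3.14, 0.003, -3.108]
force: [0.1, -0.1, -0.2]
grip_width: 0.0857
finger_force: 0.0
clock: 7.55
position: [0.6467, -0.2638, 0.2802]
tool_rot: [-3.14, -0.0, 2.466]
force: [-0.2, 0.4, -0.3]
grip_width: 0.0855
finger_force: 0.0
scene handle [([0.546, 0.074, 0.145], 0.68), ([0.363, 0.294, 0.096], 0.67)]
scene carrier_base [([0.544, 0.067, 0.053], 0.76)]
scene stand [([0.549, 0.034, 0.005], 0.56)]
scene knob_grip [([0.552, -0.12, 0.115], 0.71)]
scene platform_mid [([0.545, 0.066, 0.053], 0.93)]
scene sensor_co_mid [([0.547, 0.111, 0.066], 0.36)]
scene sensor_h2s_mid [([0.551, 0.026, 0.068], 0.55), ([0.6, 0.441, 0.005], 0.16)]
top handle [([0.362, 0.292, 0.094], 0.67), ([0.549, 0.072, 0.142], 0.66)]
top carrier_base [([0.549, 0.068, 0.048], 0.94), ([0.363, 0.286, -0.001], 0.62)]
top stand [([0.549, 0.034, -0.002], 0.57)]
top knob_grip [([0.552, -0.124, 0.115], 0.4)]
top platform_mid [([0.544, 0.069, 0.055], 0.87)]
top sensor_co_mid [([0.544, 0.114, 0.066], 0.35)]
top sensor_h2s_mid [([0.549, 0.023, 0.068], 0.49)]
```

View pics/top3.png

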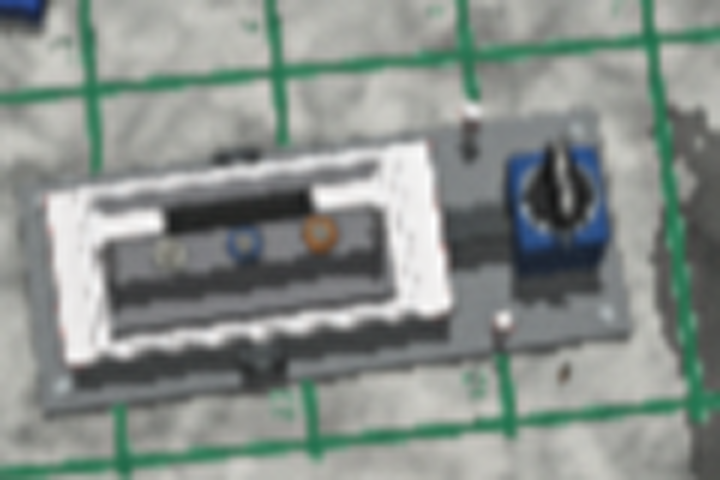

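Carrier and three cells look in place, at (168,255), (243,243) and (320,233). The knob line runs near the marks at (558,152) and (567,238), so I zoom in to check its angle.

```bash
python3 - <<'E'
from h import *
import math
p=bot.grab_frame("top"); save(p,"knob4.png",(336,158,362,186),20)
g=p["img"].min(2).astype(int); print(g[160:184,340:358])
for a in (-4,0,2,4,8):
    d=np.array([math.cos(math.radians(a)),math.sin(math.radians(a)),0])*.022; c=np.array([.553,-.1225,.125])
    print(a,[ (proj(p,c+k*d)).tolist() for k in (-1,1)])
E
```

```text
[[133 132 134 133 131 131 131 128 131 128 141 140 130 127 139 171 176 169]
 [129 128 129 130 130 131 127 131 122 126 151 157 139 128 143 177 186 178]
 [129 131 129 129 131 130 128 127 117 116 135 150 137 129 138 166 188 183]
 [131 132 134 132 132 124 109 117 104 100 114 128 124 122 127 147 186 187]
 [129 126 127 129 128 108  75  96 106  79  84  91  88  87 104 141 185 191]
 [105 100  96  95  92  71  44  75 112  75  50  53  50  52  82 144 183 193]
 [ 70  61  60  60  59  47  31  75 135  86  41  47  49  42  73 137 178 186]
 [ 47  44  51  67  73  49  27  83 147  92  47  70  67  52  66 128 167 179]
 [ 39  48  75 100  81  41  25  72 133  83  44  68  81  73  67 118 150 170]
 [ 36  61 103 102  67  34  24  62 114  90  46  48  72  83  70 100 128 163]
 [ 39  71 110  85  51  36  28  50  98 106  62  37  56  82  76  87 125 160]
 [ 41  71  94  64  47  42  31  34  83 117  74  38  45  69  84  85 128 165]
 [ 39  63  68  52  46  43  30  28  80 138  86  39  39  61  90  85 132 167]
 [ 40  63  76  56  45  45  31  26  83 148  93  37  42  69  97  82 127 165]
 [ 33  74 119  81  46  43  34  30  72 128  82  38  59 104  93  71 122 156]
 [ 32  67 117  87  48  42  39  30  52  87  66  38  71 124  83  59 103 142]
 [ 38  48  84  95  72  67  51  28  32  47  45  52  74 100  66  49  83 130]
 [ 44  38  57  82  96 117  79  41  32  38  54  83  73  62  49  48  76 126]
 [ 45  36  48  58  80 109  82  58  56  63  63  77  64  49  45  46  71 129]
 [ 41  36  45  48  55  65  61  52  56  68  53  51  47  45  42  40  71 129]
 [ 40  32  42  44  46  45  44  38  44  56  43  37  37  36  31  41  83 132]
 [ 40  32  36  39  38  35  34  31  35  41  36  30  32  28  25  49 102 131]
 [ 45  31  33  33  32  31  32  29  30  32  28  27  29  25  29  63 113 127]
 [ 49  32  31  30  32  28  28  29  28  28  27  28  31  27  40  85 121 126]]
-4 [[350, 175], [349, 163]]
0 [[350, 175], [349, 163]]
2 [[350, 175], [348, 163]]
4 [[350, 175], [348, 163]]
8 [[351, 175], [348, 163]]
```

View pics/knob4.png

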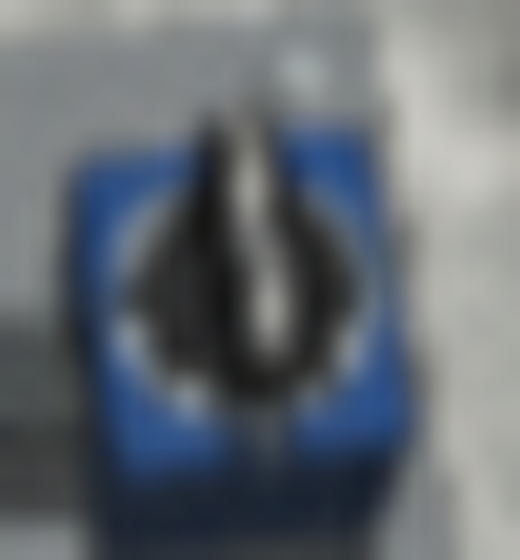

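The line slopes about 0.13 px per px, and the base plate edge slopes about 0.15. So the knob is at its marks, within about 1 to 2 degrees. Now the handle.

```bash
python3 plan.py 0.547 0.069 0.28 92 10
```

```text
clock 8.45 need n>= 8.0
[[28.2, 19.6, 0.1, 0.0, -0.0, 0.087, 1], [29.8, 17.1, 0.1, 0.0, -0.0, 0.087, 1], [31.2, 14.4, 0.1, 0.0, -0.0, 0.087, 1], [32.3, 11.7, 0.1, 0.0, -0.0, 0.087, 1], [33.2, 8.8, 0.1, 0.0, -0.0, 0.087, 1]]
[[33.9, 5.9, 0.1, 0.0, -0.0, 0.087, 1], [34.3, 2.9, 0.1, 0.0, -0.0, 0.087, 1], [34.4, -0.1, 0.1, 0.0, -0.0, 0.087, 1], [34.2, -3.1, 0.1, 0.0, -0.0, 0.087, 1], [33.8, -6.0, 0.1, 0.0, -0.0, 0.087, 1]]
```

```bash

python3 -m jog '[[[28,20,0,0,0,0.087,1],[30,17,0,0,0,0.087,1],[31,14,0,0,0,0.087,1],[32,12,0,0,0,0.087,1],[33,9,0,0,0,0.087,1]]]' 
python3 -m jog '[[[34,6,0,0,0,0.087,1],[34,3,0,0,0,0.087,1],[34,0,0,0,0,0.087,1],[34,-3,0,0,0,0.087,1],[34,-6,0,0,0,0.087,1]]]' 
python3 -m jog '[[[0,0,0,0,0,0,1]]]' 
python3 - <<'E'
from h import *
p=bot.grab_frame("scene"); save(p,"scene5.png",(235,110,375,230),5)
print([(np.round(r["xyz"],3).tolist(),round(r["conf"],2)) for r in bot.spot_point("handle",p)[:2]])
E
python3 plan.py 0.547 0.069 0.198 92 5
```

```text
clock: 8.95
position: [0.5978, -0.0945, 0.281]
tool_rot: [3.141, 0.0, 2.038]
force: [0.9, 0.6, -0.2]
grip_width: 0.0855
finger_force: 0.0
clock: 9.45
position: [0.5477, 0.0693, 0.2811]
tool_rot: [3.141, -0.0, 1.603]
force: [0.7, 0.5, 0.4]
grip_width: 0.0855
finger_force: 0.0
clock: 9.55
position: [0.5469, 0.0728, 0.2815]
tool_rot: [3.141, -0.002, 1.61]
force: [-0.2, -0.4, 1.2]
grip_width: 0.0852
finger_force: 0.0
[([0.542, 0.076, 0.144], 0.79), ([0.362, 0.29, 0.096], 0.63)]
clock 9.65 need n>= 2.0
[[0.1, -0.2, 16.6, 0.0, 0.0, 0.001, 1], [0.1, -0.2, 16.6, 0.0, 0.0, 0.001, 1], [0.1, -0.2, 16.6, 0.0, 0.0, 0.001, 1], [0.1, -0.2, 16.6, 0.0, 0.0, 0.001, 1], [0.1, -0.2, 16.6, 0.0, 0.0, 0.001, 1]]
```

View pics/scene5.png

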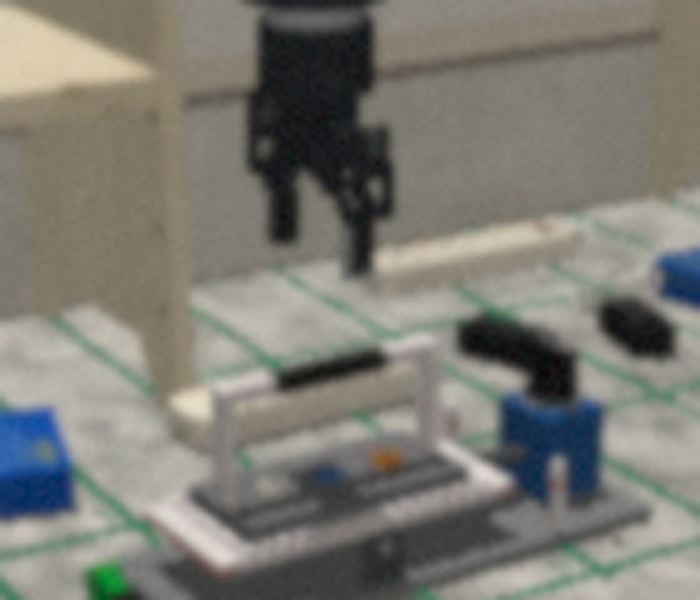

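The gripper hangs over the sleeve (crop 330,370); carrier and cells look undisturbed. I descend and close.

```bash

python3 -m jog '[[[0,0,17,0,0,0,1],[0,0,17,0,0,0,1],[0,0,17,0,0,0,1],[0,0,17,0,0,0,1],[0,0,15,0,0,0,1]]]' 
python3 -m jog '[[[0,0,0,0,0,0,0.4],[0,0,0,0,0,0,0.4],[0,0,0,0,0,0,0.25],[0,0,0,0,0,0,0.25],[0,0,0,0,0,0,0]]]' 25
python3 -m jog '[[[0,0,0,0,0,0,0],[0,0,0,0,0,0,0],[0,0,0,0,0,0,0]]]' 25
python3 plan.py 0.547 0.07 0.198 92 1
```

```text
clock: 10.15
position: [0.5484, 0.0667, 0.1969]
tool_rot: [-3.141, 0.0, 1.606]
force: [0.5, 0.3, 0.8]
grip_width: 0.0855
finger_force: 0.0
clock: 10.65
position: [0.5482, 0.0681, 0.1984]
tool_rot: [3.141, 0.0, 1.607]
force: [1.7, 0.4, -3.8]
grip_width: 0.0158
finger_force: 28.0
clock: 10.95
position: [0.5481, 0.0681, 0.1982]
tool_rot: [-3.142, 0.0, 1.607]
force: [-3.9, -0.4, 7.2]
grip_width: 0.0155
finger_force: 29.7
clock 10.95 need n>= 1.0
[[1.9, -1.0, 0.2, -0.0, 0.0, 0.001, 1]]
```

```bash

python3 -m jog '[[[0,0,0,0,0,0,0],[0,0,0,0,0,0,0],[0,0,-1,0,0,0,0],[0,0,-2,0,0,0,0],[0,0,-3,0,0,0,0]]]' 70
python3 -m jog '[[[0,0,-4,0,0,0,0],[0,0,-5,0,0,0,0],[0,0,-6,0,0,0,0],[0,0,-7,0,0,0,0],[0,0,-8,0,0,0,0]]]' 
python3 -m jog '[[[0,0,-8,0,0,0,0],[0,0,-8,0,0,0,0],[0,0,-8,0,0,0,0],[0,0,-8,0,0,0,0],[0,0,-8,0,0,0,0]]]' 
python3 -m jog '[[[0,0,-7,0,0,0,0],[0,0,-6,0,0,0,0],[0,0,-5,0,0,0,0],[0,0,-3,0,0,0,0],[0,0,-1,0,0,0,0]]]' 
python3 -m jog '[[[0,0,0,0,0,0,0],[0,0,0,0,0,0,0],[0,0,0,0,0,0,0],[0,0,0,0,0,0,0],[0,0,0,0,0,0,0]]]' 
python3 - <<'E'
from h import *
p=bot.grab_frame("scene"); save(p,"scene6.png",(235,110,375,230),5)
for q in ("handle","carrier_base","sensor_co_mid","sensor_o2_mid","sensor_h2s_mid","platform_mid"): print(q,[(np.round(r["xyz"],3).tolist(),round(r["conf"],2)) for r in bot.spot_point(q,p)[:2]])
s=bot.observe(); print(s["moment"],s["force"],s["tool_rot"])
E
```

```text
clock: 11.45
position: [0.5481, 0.0681, 0.2038]
tool_rot: [-3.141, -0.0, 1.607]
force: [1.4, -0.3, -4.5]
grip_width: 0.0149
finger_force: 68.2
clock: 11.95
position: [0.5482, 0.0681, 0.2346]
tool_rot: [3.142, 0.0, 1.607]
force: [0.3, -0.6, -3.7]
grip_width: 0.0147
finger_force: 68.2
clock: 12.45
position: [0.5482, 0.0681, 0.2746]
tool_rot: [3.142, -0.0, 1.607]
force: [-0.5, 0.0, -3.4]
grip_width: 0.0146
finger_force: 68.2
clock: 12.95
position: [0.5482, 0.0681, 0.2961]
tool_rot: [3.141, -0.0, 1.607]
force: [-0.2, -0.7, -4.5]
grip_width: 0.015
finger_force: 68.2
clock: 13.45
position: [0.5481, 0.0681, 0.2958]
tool_rot: [-3.141, -0.0, 1.607]
force: [0.9, 0.1, -4.4]
grip_width: 0.0148
finger_force: 68.2
handle [([0.362, 0.29, 0.094], 0.92), ([0.549, 0.072, 0.242], 0.79)]
carrier_base [([0.363, 0.291, 0.001], 0.85), ([0.545, 0.071, 0.154], 0.68)]
sensor_co_mid [([0.545, 0.112, 0.165], 0.58)]
sensor_o2_mid [([0.547, 0.066, 0.164], 0.58)]
sensor_h2s_mid [([0.551, 0.024, 0.165], 0.39)]
platform_mid [([0.545, 0.063, 0.052], 0.6)]
[-0.00454003 -0.02652137  0.02338109] [-0.03273524 -0.40789109 -4.39037255] [ 3.14155647e+00 -3.46037157e-05  1.60676041e+00]
```

View pics/scene6.png

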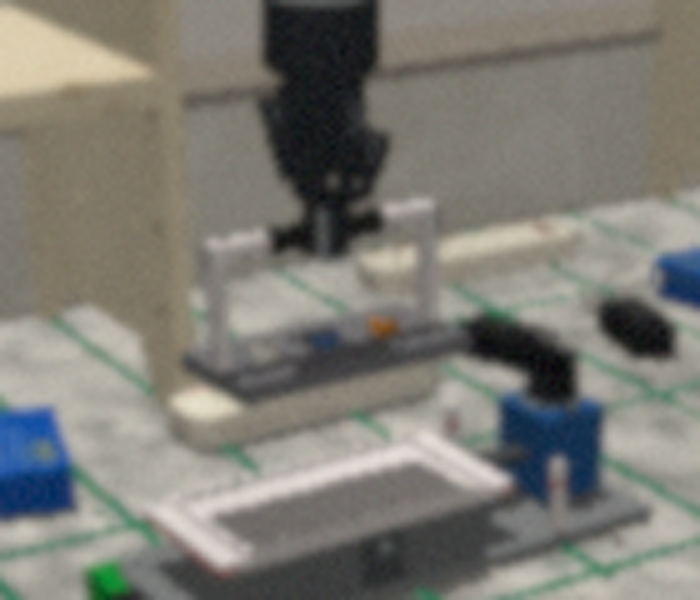

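The carrier hangs level in the gripper (crop 325,235), about 98 mm up. All three cells are in their pockets at (263,350), (322,340) and (383,327), and the platform is level. I hand in.

```bash
python3 -c "
from workcell import bot;print(bot.job_done())"
```

```text
the job is handed in; nothing more can be done
None
```

I turned the knob to its level marks (within about 1–2°), then lifted the carrier about 98 mm straight up. It was level and steady in the gripper with all three cells in their pockets, and I handed the job in at about 14 s; no verdict came back.

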